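Wedge up a slack drawer front and hold it for screwing

ROBOT

A 6-joint arm with a two-finger parallel gripper is mounted at the origin on a cart in front of the work surface, level with it; the furniture and walls round the work are solid. World frame = base frame: x ahead of the robot, y to its left, z up, the work surface at z = 0. Lengths are in m, angles in rad, forces in N, time in s.
With the tool pointing down it reaches from about 0.225 to 0.875 m from the base axis. Payload 3.4 kg.
Tool frame: the origin (TCP) lies at the very end of the fingers, on their centre line; the grasp point (between the pads) lies 19 mm behind it; z points along the fingers, y is the line along which they close (so a half turn about z gives the same grasp; the last joint's range is limited). The gripper opens to 85 mm and grips with 20 to 120 N. Pads are 22 mm wide; open, the fingers measure 114 mm over their backs; the gripper's body (76 mm by 85 mm) begins 54 mm behind the grasp point. The pads swing forward as they close: fully open they stand 13 mm farther back than shut.
Start: joints at [-1.379, 0.276, 1.505, -0, 1.361, -0.121], TCP at [0.177, -0.547, 0.231] pointing down, gripper open.
Joint ranges: [-2.89, 2.89], [-0.75, 2.08], [0.22, 2.7], [-1.18, 4.32], [0.11, 2.71], [-2.7, 2.7]. Speed limits (rad/s): [2.57, 2.57, 3.14, 3.14, 3.14, 3.14].

INTERFACE

Orientations are given as a unit quaternion [w, x, y, z].
In Python, from rig import manip, eyes gives the robot as it stands.
- The arm moves only by the tool servo_tool, never from a script. Its argument "series" is text: rows parted by semicolons, each of 7 numbers parted by spaces: the shift along the tool's x, y, z in m, then the turn, a rotation vector about the tool's x, y, z in degrees, then the closure, from 0 (fully open) to 1 (shut). In form: dx dy dz ax ay az fingers; .... A call has 1 to 5 rows; each row is the pose to reach, as a shift and turn from the pose commanded when the call began, along the tool's axes at that moment; what a row does not reach only later rows make up. A row lasts 1/10 s, in which the tool goes at most 50 mm and 8.59 degrees, less where a joint would pass 70% of its speed; a pose out of reach is approached as far as the arm can. A call with a gripper value outside its range is refused whole. The fingers move at their own pace and stop on an object; "squeeze" is the grip in N (left out, the last holds). Time passes only in rows, so rows that repeat a pose let the fingers close. It gives the time, the measured TCP pose, the force, the opening and the grip force at its end, in the units of the state.
- manip.get_state(): the state, without advancing time (a new reading comes with each control period).
- eyes.get_image(name): name is "side" or "top" or "wrist"; returns the picture (480x640x3 uint8, red, green, blue); there is no depth.
- eyes.camera_info(name): a dict with "fx", "fy", "cx", "cy" (pixels), "eye" and "orientation" of the camera in the world. Camera axes: x right, y down, z forward; pixel columns grow to the right and rows downward; lengths in m; the calibration is good to about 2 mm. A picture is of the moment at which its call begins: read the wrist's pose just before it. camera_info takes no time and is no camera call; for the wrist camera it gives the pose at the moment of the call.
- manip.sign_off(): hands the job in; it is judged then, once.
The state is a dict: "clock": time; "qpos": joint angles; "qd": joint speeds; "effort": joint torques, N m; "position": TCP position; "ee_rot": TCP orientation; "contact_force": force on the tool from outside, world axes, zero at the start; "moment": the same for the moment, N m; "width": finger opening in m; "gripper_force": force on a finger pad.
Only numpy, scipy, OpenCV 4.12 (cv2) and the standard library are available. Lean on these libraries where they do the work, as an engineer would, in place of code of your own. Each camera call takes 0.05 s, during which the arm holds its last target. There are 200 camera calls.

TASK

The front of this little drawer is being fitted: its two screws are still slack, so it has dropped and its lower edge rests on the bench. Put the dark offcut lying in the way into the scrap box, then slide the brown hardwood wedge, flat on the bench and thin end first, straight into the shallow notch under the drawer front until the front just lifts off the bench, about 3 mm and not much more, without disturbing the sanding block or the try square. Finish still gripping the wedge in that place, so that only the wedge carries the front while I tighten the screws.

Things in the scene. Friction and masses are not known exactly. Their poses are not given: they have to be found in the camera images.
- drawer: Shallow pine drawer, fixed on the bench. Origin: bench level, middle of the OUTER face of its front = middle of the notch mouth. +y points out of the front, away from the drawer (robot's left at yaw 0); push the wedge along -y. x runs along the front, z up. Front: 144 wide (x), 18 thick (y -18 to 0), 64 high; box behind to y = -242, 56 high.
- drawer_front (a joint): Gap in m under the front's lower edge: 0 = rests on the bench, up to 0.010 (the slack screws let it slide straight up). About 0.3 kg and 1 N of friction: pushing the wedge in takes some 5 to 10 N; it sinks back when the wedge is drawn out.
- notch_roof (a point): Point on the drawer front that rises with it: outer face, middle of the finger notch, at the notch's flat roof, 7 mm above the front's lower edge. The notch is 60 wide (x from -30 to 30 in the drawer's frame) and goes right through the front's 18 mm thickness.
- wedge: Loose brown hardwood wedge, 24 wide (x), 100 long (y), flat underside; 4 thick at its thin end (y = -50), 20 at its thick end (y = +50), the top rising evenly 16 in 100. Origin: centre of the underside; -y points to the thin end; z up. Lies flat on the bench; grip it across the 24 mm near the thick end. 30 g.
- offcut: Loose dark hardwood offcut block, 45 (x) by 70 (y) by 32 high, on the bench in front of the notch. Origin: centre of the underside. Weighs about 60 g.
- scrap_box: Open plywood scrap box, fixed on the bench, 165 (x) by 130 (y), 58 high, walls and floor 7 thick (inside 151 by 116, with 12 mm corner posts and a few thin fixed scraps on the floor). Origin: centre of the underside, z up.
- sanding_block: Bystander: loose cork sanding block, 58 (x) by 101 (y) by 30 high, on the bench; origin: centre of the underside. Not to be moved.
- try_square: Bystander: loose try square, 105 by 168 by 17 high, on the bench beyond the drawer; origin: centre of the underside. Not to be moved.

How it is judged:
By the outcome, as a careful person would: the job done as asked, in the order asked, and still so for the second after the job is handed in, while the arm keeps its last pose, push and grip.
It also fails if it takes over 58 s, if anything falls off the work surface, if the arm or the gripper's body presses on something with over 40 N, if the wrist force passes 120 N, or if a joint passes its speed limit or range.

## Working session

There is one attempt and no reset: what is moved stays moved. The work goes in short steps, Python scripts to look and compute and a tool call to move; the robot and the scene stay as the last step left them, time stands still between calls to the robot, and variables do not carry over. Pictures are saved under pics/ and viewed, at most 10 in all, crops included, and the job is handed in when it is done.

Besides the shell and the picture viewer there is one more tool, called after "Emit:" as a command line: name --argument value ..., lists and objects as JSON in quotes. servo_tool: Moves the arm, as the interface text tells. Its arguments: {"type":"object","properties":{"series":{"type":"string"},"squeeze":{"type":"number"}},"required":["series"]}

```bash
mkdir -p pics; ls
cat > h.py <<'E'
import numpy as np, cv2
from scipy.spatial.transform import Rotation as R
from rig import manip, eyes
def rot(q): return R.from_quat([q[1],q[2],q[3],q[0]])
def ray(info,uv):
    uv=np.atleast_2d(uv).astype(float)
    d=np.c_[(uv[:,0]-info['cx'])/info['fx'],(uv[:,1]-info['cy'])/info['fy'],np.ones(len(uv))]
    return np.array(info['eye']),rot(info['orientation']).apply(d)
def onz(info,uv,z):
    e,d=ray(info,uv); return e+d*((z-e[2])/d[:,2])[:,None]
def proj(info,p):
    c=rot(info['orientation']).inv().apply(np.atleast_2d(p)-np.array(info['eye']))
    return np.c_[c[:,0]/c[:,2]*info['fx']+info['cx'],c[:,1]/c[:,2]*info['fy']+info['cy']]
def grab(name,fn):
    i=eyes.camera_info(name); im=eyes.get_image(name); cv2.imwrite('pics/'+fn,im[:,:,::-1]); return i,im
E
python3 - <<'E'
from h import *
for n in('top','side'):
    i,_=grab(n,n+'0.png'); print(n,i)
print(manip.get_state())
E
```

```text
pics
top {'fx': 434.3778210958061, 'fy': 434.3778210958061, 'cx': 323.51264355875026, 'cy': 240.89224134018667, 'eye': array([ 0.27182687, -0.06845663,  1.20002713]), 'orientation': array([ 0.06961678, -0.69204305,  0.71454909, -0.07516328])}
side {'fx': 460.09536200435866, 'fy': 460.09536200435866, 'cx': 316.3888656278978, 'cy': 237.0787773541102, 'eye': array([0.40255636, 1.02655411, 0.60273922]), 'orientation': array([ 0.02598214, -0.04868914,  0.85435506, -0.51675113])}
{'clock': 0.1, 'qpos': array([-1.37898208e+00,  2.76505406e-01,  1.50599847e+00,  1.14596345e-05,
        1.36069026e+00, -1.20973504e-01]), 'qd': array([ 0.00049045, -0.00131827, -0.00270965, -0.001229  ,  0.00071211,
       -0.00010497]), 'effort': array([ 1.38169049e-03, -4.17700016e+01, -2.46406209e+01, -1.48295840e-04,
        5.91379416e-03,  1.24994862e-06]), 'position': array([ 0.17685865, -0.54663697,  0.23054445]), 'ee_rot': array([-8.00435441e-04,  9.87795254e-01,  1.55755880e-01, -2.27572146e-05]), 'contact_force': array([-0.34903688,  0.17606056,  0.04194694]), 'moment': array([-0.00491544, -0.01293906,  0.04647626]), 'gripper_force': 0.0, 'width': 0.08549124869813622}
```

View pics/top0.png

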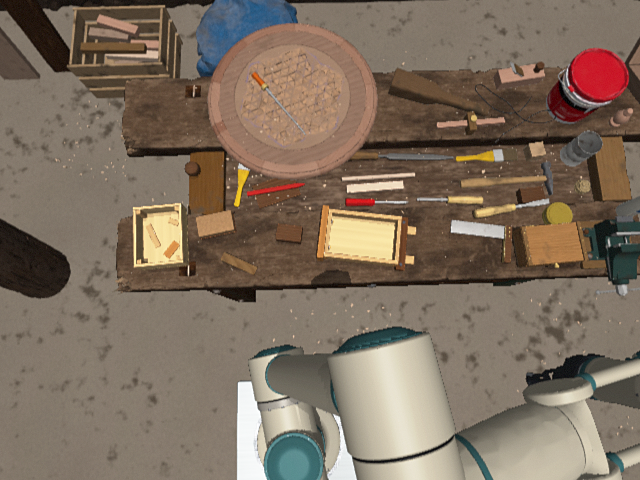

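View pics/side0.png

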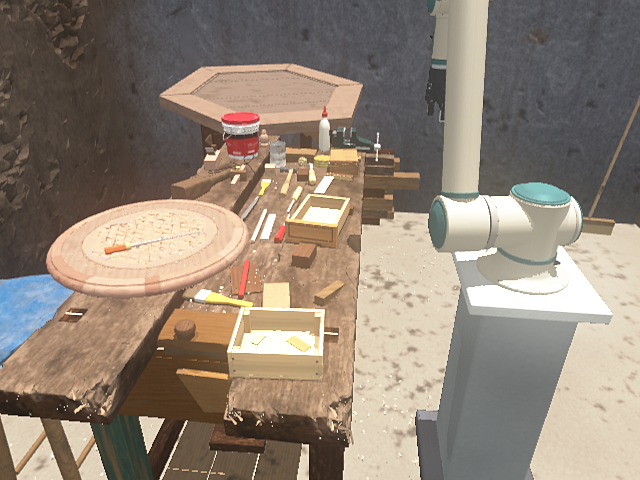

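The top view shows the drawer at about (365,238) with its front on the left at x≈322. The offcut is at (289,232), the wedge at (238,262), the cork block at (214,223) and the scrap box at (160,237). The side view agrees.

Run:
```python
from h import *
i=eyes.camera_info('top'); 
pts=dict(off=(289,232,.032),wedge=(238,262,.012),wL=(222,254,.01),wR=(256,270,.01),sand=(214,223,.03),box=(160,237,.058),frTL=(326,206,.064),frBL=(317,257,.064),drw=(365,238,.06),disk=(292,100,.1))
for k,(u,v,z) in pts.items(): print(k,onz(i,(u,v),z)[0].round(3))
i,_=grab('wrist','w0.png');s=manip.get_state();print(i,s['position'])
r=rot(s['ee_rot']);print(r.as_matrix().round(3)); print(r.inv().apply(np.array(i['eye'])-s['position']),(r.inv()*rot(i['orientation'])).as_matrix().round(3))
```

```text
off [0.543 0.013 0.032]
wedge [0.467 0.156 0.012]
wL [0.491 0.201 0.01 ]
wR [0.443 0.107 0.01 ]
sand [0.575 0.22  0.03 ]
box [0.534 0.357 0.058]
frTL [ 0.605 -0.091  0.064]
frBL [ 0.465 -0.063  0.064]
drw [ 0.513 -0.193  0.06 ]
disk [ 0.902 -0.006  0.1  ]
{'fx': 363.85864690959613, 'fy': 363.85864690959613, 'cx': 313.5794096329556, 'cy': 235.1315233074189, 'eye': array([ 0.24956006, -0.52387309,  0.37214939]), 'orientation': array([ 0.12163018,  0.79970869, -0.58097831, -0.09020151])} [ 0.17684051 -0.54670046  0.23061166]
[[ 0.951  0.308 -0.   ]
 [ 0.308 -0.951  0.001]
 [ 0.    -0.001 -1.   ]]
[ 0.0762423   0.00045043 -0.14152406] [[ 0.001 -0.954 -0.3  ]
 [ 1.     0.001 -0.001]
 [ 0.001 -0.3    0.954]]
```

Emit:
servo_tool --series "0.034 -0.034 -0.015 0 0 0 0; 0.068 -0.068 -0.03 0 0 0 0; 0.102 -0.102 -0.045 0 0 0 0; 0.136 -0.136 -0.06 0 0 0 0; 0.17 -0.17 -0.07 0 0 0 0"

```text
clock: 0.65
position: [0.2867, -0.3321, 0.302]
ee_rot: [0.0, 0.988, 0.155, 0.0]
contact_force: [1.1, -0.6, 1.0]
width: 0.0858
gripper_force: 0.0
```

Emit:
servo_tool --series "0.034 -0.036 0 0 0 0 0; 0.068 -0.072 0 0 0 0 0; 0.102 -0.108 0 0 0 0 0; 0.136 -0.144 0 0 0 0 0; 0.17 -0.18 0 0 0 0 0"

```text
clock: 1.15
position: [0.3927, -0.108, 0.3012]
ee_rot: [0.0, 0.988, 0.156, 0.0]
contact_force: [1.0, -1.0, 0.2]
width: 0.0853
gripper_force: 0.0
```

Emit:
servo_tool --series "0.03 -0.03 0 0 0 4 0; 0.06 -0.06 0 0 0 8 0; 0.09 -0.09 0 0 0 12 0; 0.12 -0.12 0 0 0 18 0; 0.14 -0.15 0 0 0 18 0"

```text
clock: 1.65
position: [0.4806, 0.0778, 0.3007]
ee_rot: [-0.0, 1.0, -0.001, 0.0]
contact_force: [0.5, -0.6, -0.8]
width: 0.0856
gripper_force: 0.0
```

Emit:
servo_tool --series "0 0 0 0 0 0 0; 0 0 0 0 0 0 0; 0 0 0 0 0 0 0"

```text
clock: 1.95
position: [0.4791, 0.075, 0.3009]
ee_rot: [0.0, 1.0, -0.001, -0.0]
contact_force: [0.2, -0.4, 0.2]
width: 0.0859
gripper_force: 0.0
```

Run:
```python
from h import *
s=manip.get_state();i,_=grab('wrist','w1.png');print(s['clock'],s['position'],rot(s['ee_rot']).as_matrix().round(3)[:,0])
import pickle;pickle.dump(i,open('w1.pkl','wb'))
```

```text
1.95 [0.47905993 0.07500872 0.3009292 ] [ 1.    -0.002 -0.001]
```

View pics/w1.png

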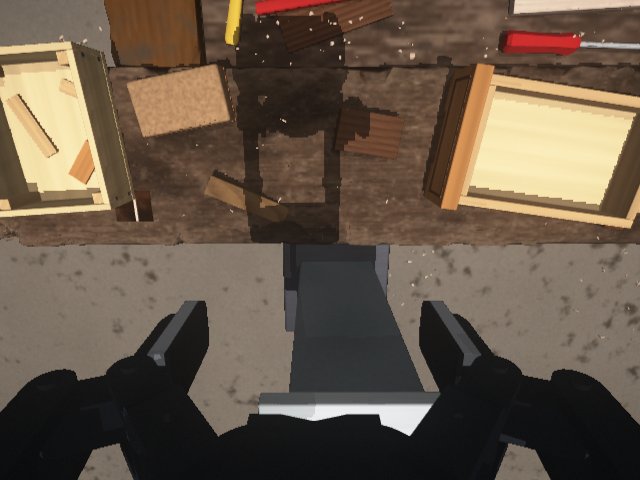

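The wrist view shows the offcut at about (369,132), partly in the gripper's shadow, and the wedge from about (207,182) to (285,212). The cork block is at (180,100), the drawer front's face edge at x≈430–490 and the box at the left. I'll enlarge it.

Run:
```python
import cv2,numpy as np
im=cv2.imread('pics/w1.png')[50:240,190:510]
im=np.clip(255*(im/255.)**0.55,0,255).astype('uint8')
cv2.imwrite('pics/w1z.png',cv2.resize(im,(800,475),interpolation=cv2.INTER_CUBIC))
```

```text
(no output)
```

View pics/w1z.png

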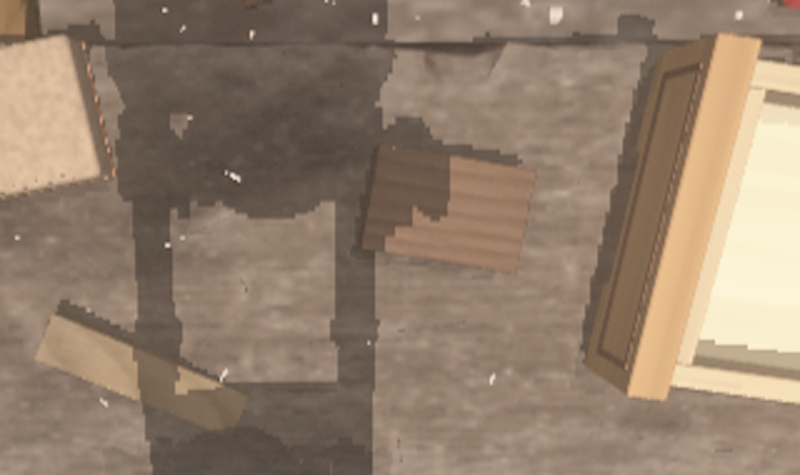

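```bash
cat > m.py <<'E'
from h import *
import pickle
i=pickle.load(open('w1.pkl','rb'))
def P(zx,zy,z): return onz(i,(190+zx/2.5,50+zy/2.5),z)[0]
def rpt(n,a):
    a=np.array(a);print(n,a.round(4)[:,:2].tolist(),'mean',a.mean(0).round(4),'len',np.linalg.norm(np.diff(a,axis=0),axis=1).round(4))
    d=a[1]-a[0];print('   ang',np.degrees(np.arctan2(d[1],d[0])).round(1))
o=[P(x,y,.032) for x,y in((382,146),(536,170),(517,272),(363,248))];rpt('off',o)
w=[P(*q) for q in((55,313,.02),(247,395,.004),(235,432,.004),(37,360,.02))];rpt('wedge',w)
f=[P(*q) for q in((718,35,.064),(630,398,.064))];rpt('front top',f)
f=[P(*q) for q in((655,55,0),(585,362,0))];rpt('front bot',f)
def Q(x,y,z): return onz(i,(x,y),z)[0]
b=[Q(*q) for q in((70,45,.058),(103,212,.058))];rpt('box right inner/edge',b)
b=[Q(*q) for q in((240,120,0),(226,65,.03),(127,83,.03),(140,137,.03),(232,124,.03))];rpt('cork',b)
E
python3 m.py
```

```text
off [[0.5678, 0.0434], [0.558, -0.0229], [0.5149, -0.0177], [0.5253, 0.0508]] mean [0.5415 0.0134 0.032 ] len [0.0671 0.0434 0.0693]
   ang -98.4
wedge [[0.4952, 0.1922], [0.4525, 0.1053], [0.4335, 0.1117], [0.4732, 0.2026]] mean [0.4636 0.1529 0.012 ] len [0.0982 0.02   0.1004]
   ang -116.2
front top [[0.6066, -0.0809], [0.4651, -0.0623]] mean [ 0.5359 -0.0716  0.064 ] len [0.1426]
   ang 172.5
front bot [[0.607, -0.0801], [0.4681, -0.0614]] mean [ 0.5376 -0.0707  0.    ] len [0.1402]
   ang 172.3
box right inner/edge [[0.6242, 0.3063], [0.4609, 0.3035]] mean [0.5426 0.3049 0.058 ] len [0.1634]
   ang -179.0
cork [[0.5561, 0.1599], [0.6104, 0.1653], [0.5933, 0.2706], [0.5384, 0.2648], [0.552, 0.1631]] mean [0.57   0.2047 0.024 ] len [0.0623 0.1067 0.0551 0.1026]
   ang 5.6
```

Emit:
servo_tool --series "0.015 0.015 0.02 0 0 -8.5 0; 0.03 0.03 0.04 0 0 -17 0; 0.045 0.045 0.06 0 0 -25.5 0; 0.06 0.06 0.08 0 0 -34 0; 0.0625 0.0616 0.1 0 0 -42.5 0"

```text
clock: 2.5
position: [0.5434, 0.0108, 0.2005]
ee_rot: [0.001, 0.932, 0.363, 0.001]
contact_force: [-0.1, 0.9, -0.5]
width: 0.0856
gripper_force: 0.0
```

Emit:
servo_tool --series "0 0 0.02 0 0 -8.5 0; 0 0 0.04 0 0 -17 0; 0 0 0.06 0 0 -25.5 0; 0 0 0.08 0 0 -34 0; 0 0 0.1 0 0 -39 0"

```text
clock: 3.0
position: [0.5417, 0.0125, 0.1007]
ee_rot: [0.0, 0.757, 0.653, 0.0]
contact_force: [1.0, 0.2, -0.0]
width: 0.0855
gripper_force: 0.0
```

Emit:
servo_tool --series "0 0 0 0 0 0 0; 0 0 0 0 0 0 0; 0 0 0 0 0 0 0"

```text
clock: 3.3
position: [0.5428, 0.0134, 0.1024]
ee_rot: [0.001, 0.759, 0.651, 0.001]
contact_force: [-0.2, -0.4, -0.6]
width: 0.0858
gripper_force: 0.0
```

Run:
```python
from h import *
s=manip.get_state();print(s['clock'],s['position'],rot(s['ee_rot']).as_matrix().round(3),s['qpos'].round(2))
r=rot(s['ee_rot']);print(r.inv().apply(np.array([.5415,.0134,.006])-s['position']).round(4))
i,_=grab('wrist','w2.png')
import pickle;pickle.dump(i,open('w2.pkl','wb'))
```

```text
3.3 [0.54281549 0.0134319  0.10244124] [[ 0.151  0.988  0.002]
 [ 0.988 -0.151 -0.   ]
 [-0.     0.002 -1.   ]] [-0.1   0.33  1.77 -0.    1.04  0.05]
[-0.0002 -0.0015  0.0964]
```

View pics/w2.png

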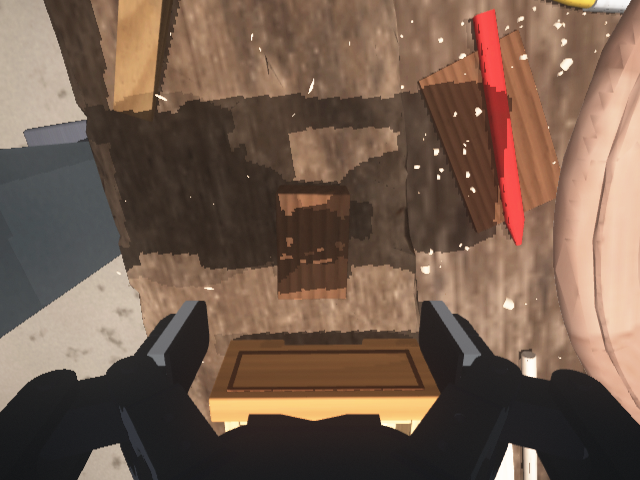

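The offcut is centred between the fingers (columns 278–349, rows 185–298) and aligned with them. The wedge is at upper left and the drawer front below. I'll go down and grip.

Emit:
servo_tool --series "0 0 0.04 0 0 0 0; 0 0 0.07 0 0 0 0; 0 0 0.09 0 0 0 0; 0 0 0.096 0 0 0 0; 0 0 0.096 0 0 0 0"

```text
clock: 3.85
position: [0.5421, 0.0141, 0.0053]
ee_rot: [-0.0, 0.758, 0.652, -0.0]
contact_force: [1.3, -0.1, 0.1]
width: 0.0853
gripper_force: 0.0
```

Emit:
servo_tool --series "0 0 0 0 0 0 1; 0 0 0 0 0 0 1; 0 0 0 0 0 0 1; 0 0 0 0 0 0 1; 0 0 0 0 0 0 1" --squeeze 40

```text
clock: 4.35
position: [0.543, 0.014, 0.0065]
ee_rot: [0.001, 0.758, 0.652, 0.001]
contact_force: [-0.2, 0.0, 6.4]
width: 0.0446
gripper_force: 41.9
```

Emit:
servo_tool --series "0 0 0 0 0 0 1; 0 0 0 0 0 0 1; 0 0 0 0 0 0 1; 0 0 0 0 0 0 1; 0 0 0 0 0 0 1"

```text
clock: 4.85
position: [0.543, 0.014, 0.0065]
ee_rot: [0.001, 0.758, 0.652, 0.001]
contact_force: [-0.3, -0.0, 6.1]
width: 0.0445
gripper_force: 41.9
```

Emit:
servo_tool --series "0 0 -0.03 0 0 0 1; 0 0 -0.07 0 0 0 1; 0 0 -0.11 0 0 0 1; 0.04 -0.005 -0.13 0 0 0 1; 0.08 -0.01 -0.14 0 0 0 1"

```text
clock: 5.35
position: [0.5456, 0.0948, 0.1483]
ee_rot: [0.002, 0.759, 0.651, 0.002]
contact_force: [0.6, -0.3, -0.5]
width: 0.0441
gripper_force: 41.3
```

Emit:
servo_tool --series "0.045 -0.007 0 0 0 0 1; 0.09 -0.014 0 0 0 0 1; 0.135 -0.021 0 0 0 0 1; 0.18 -0.028 0 0 0 0 1; 0.225 -0.035 0 0 0 0 1"

```text
clock: 5.85
position: [0.5425, 0.3242, 0.1453]
ee_rot: [0.0, 0.758, 0.652, -0.0]
contact_force: [1.3, -0.4, 0.1]
width: 0.0443
gripper_force: 41.3
```

Emit:
servo_tool --series "0 0 0 0 0 0 1; 0 0 0 0 0 0 1; 0 0 0 0 0 0 1"

```text
clock: 6.15
position: [0.5426, 0.3215, 0.1449]
ee_rot: [0.0, 0.758, 0.652, -0.001]
contact_force: [-1.1, -0.0, -0.8]
width: 0.0441
gripper_force: 41.2
```

Run:
```python
from h import *
s=manip.get_state();print(s['clock'],s['position'],s['width'],s['gripper_force'],rot(s['ee_rot']).as_matrix().round(3)[:,0])
i,_=grab('wrist','w3.png')
import pickle;pickle.dump(i,open('w3.pkl','wb'))
```

```text
6.15 [0.5426072  0.32146949 0.14491237] 0.04413332351871538 41.23757779598236 [ 0.149  0.989 -0.001]
```

View pics/w3.png

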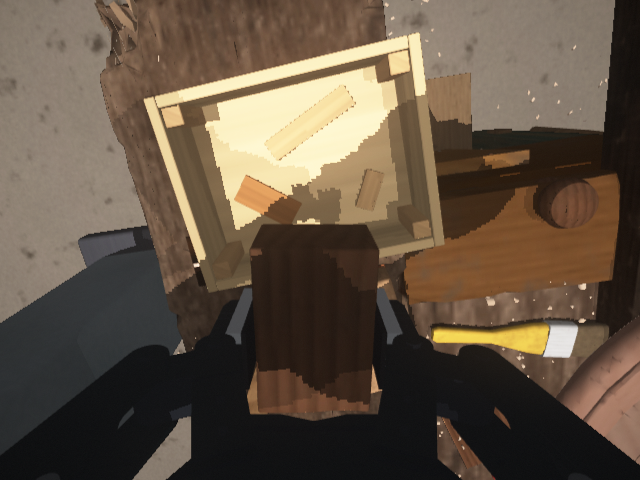

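The box rim's outer corners show at (145,98), (418,34) and (443,244), and the offcut is held. The inside is clear apart from flat scraps.

Run:
```python
from h import *
import pickle
i=pickle.load(open('w3.pkl','rb'))
a=onz(i,[(145,98),(418,34),(443,244)],.058);print(a.round(4),np.linalg.norm(np.diff(a,axis=0),axis=1))
c=(a[0]+a[2])/2;print(c)
s=manip.get_state();c[2]=.03;print(rot(s['ee_rot']).inv().apply(c-s['position']))
d=a[1]-a[0];print(np.degrees(np.arctan2(d[1],d[0])))
```

```text
[[0.4575 0.4242 0.058 ]
 [0.6185 0.4341 0.058 ]
 [0.627  0.3071 0.058 ]] [0.16131762 0.12727572]
[0.54222661 0.36565713 0.058     ]
[ 0.04404519 -0.00720595  0.11500768]
3.4921322316242582
```

Emit:
servo_tool --series "0.03 -0.004 0 0 0 -6 1; 0.044 -0.007 0.01 0 0 -12 1; 0.044 -0.007 0.05 0 0 -12 1; 0.044 -0.007 0.085 0 0 -12 1; 0.044 -0.007 0.1 0 0 -12 1"

```text
clock: 6.7
position: [0.5407, 0.3642, 0.0418]
ee_rot: [-0.001, 0.686, 0.727, -0.003]
contact_force: [-0.7, -0.0, -1.5]
width: 0.0444
gripper_force: 41.2
```

Emit:
servo_tool --series "0 0 0.01 0 0 0 1; 0 0 0.018 0 0 0 1; 0 0 0.02 0 0 0 1; 0 0 0.02 0 0 0 0.2; 0 0 0.02 0 0 0 0.2"

```text
clock: 7.2
position: [0.5434, 0.3672, 0.0263]
ee_rot: [0.0, 0.686, 0.728, 0.001]
contact_force: [-0.5, 0.1, 0.1]
width: 0.0681
gripper_force: 0.0
```

Emit:
servo_tool --series "0 0 0 0 0 0 0.2; 0 0 0 0 0 0 0.2; 0 0 -0.01 0 0 0 0.2; 0 0 -0.05 0 0 0 0.2; 0 0 -0.09 0 0 0 0.2"

```text
clock: 7.7
position: [0.5419, 0.3667, 0.1158]
ee_rot: [-0.0, 0.686, 0.728, -0.001]
contact_force: [-0.1, 0.5, 0.2]
width: 0.0683
gripper_force: 0.0
```

Emit:
servo_tool --series "-0.045 -0.02 -0.01 0 0 7 0.45; -0.09 -0.04 -0.02 0 0 14 0.45; -0.135 -0.06 -0.02 0 0 21 0.45; -0.178 -0.074 -0.02 0 0 28.5 0.45; -0.178 -0.074 -0.02 0 0 28.5 0.45"

```text
clock: 8.2
position: [0.4768, 0.1805, 0.1361]
ee_rot: [0.001, 0.845, 0.535, -0.001]
contact_force: [0.3, 0.6, -0.1]
width: 0.0472
gripper_force: 0.0
```

Emit:
servo_tool --series "0 0 0 0 0 0 0.45; 0 0 0 0 0 0 0.45; 0 0 0 0 0 0 0.45"

```text
clock: 8.5
position: [0.48, 0.186, 0.1353]
ee_rot: [0.0, 0.843, 0.537, 0.0]
contact_force: [-0.2, -0.2, 0.5]
width: 0.047
gripper_force: 0.0
```

Run:
```python
from h import *
s=manip.get_state();print(s['clock'],s['position'],s['width'],rot(s['ee_rot']).as_matrix().round(3))
i,_=grab('wrist','w4.png')
import pickle;pickle.dump(i,open('w4.pkl','wb'))
print(proj(i,[[.4636,.1529,.012],[.4784,.1846,.016]]))
```

```text
8.5 [0.48003832 0.18604106 0.13534953] 0.04702150768889836 [[ 0.422  0.906  0.001]
 [ 0.906 -0.422  0.   ]
 [ 0.001  0.001 -1.   ]]
[[312.39909093 271.67115441]
 [312.41893372 230.5589909 ]]
```

View pics/w4.png

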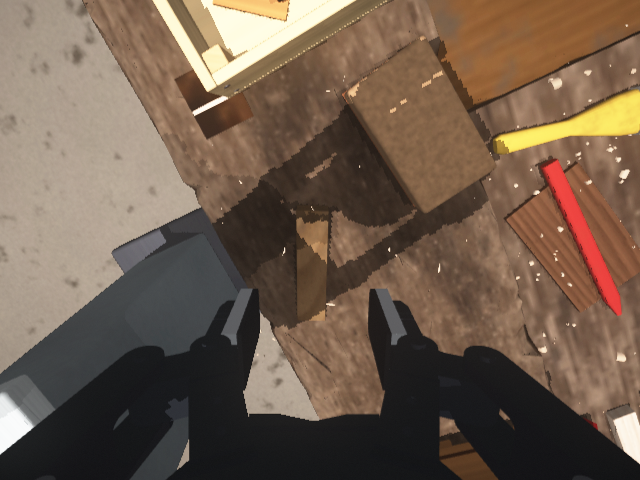

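The wedge shows under the fingers: thick end near (297–330, 213), thin end near (297–326, 320). The cork block is clear of it at (430,125).

Run:
```python
from h import *
import pickle
i=pickle.load(open('w4.pkl','rb'))
im=cv2.imread('pics/w4.png');hsv=cv2.cvtColor(im,cv2.COLOR_BGR2HSV)
for r in (206,212,218,225,235,250,270,290,305,312,318,323):print(r,' '.join('%d/%d/%d'%tuple(hsv[r,c]) for c in range(288,340,3)))
c=np.array([onz(i,p,z)[0] for p,z in(((298,215),.02),((329,213),.02),((326,320),.004),((297,320),.004))])
print(c.round(4),np.linalg.norm(np.diff(c,axis=0),axis=1));print(c.mean(0))
s=manip.get_state();r=rot(s['ee_rot']);print('tool',r.inv().apply(c-s['position']).round(4))
```

```text
206 12/94/54 14/94/54 13/90/54 14/114/58 12/115/60 14/115/60 14/123/60 13/117/61 14/101/76 13/117/59 14/114/56 14/109/56 14/112/57 14/117/59 13/96/64 13/94/49 11/100/56 12/99/67
212 11/91/45 12/91/92 11/93/101 14/120/68 14/118/67 15/118/67 14/126/97 14/123/62 14/124/76 14/125/86 15/123/89 14/126/89 14/117/89 14/120/91 12/94/49 11/101/119 13/103/119 13/100/138
218 14/93/41 12/93/41 12/94/46 14/120/98 15/119/148 14/112/59 13/117/59 14/119/60 14/112/57 13/113/61 12/111/62 15/117/89 13/116/64 15/113/63 11/91/53 12/102/117 13/101/121 13/106/132
225 12/91/42 14/91/42 12/83/40 15/122/144 15/124/136 15/120/127 14/127/139 15/132/143 15/127/153 14/129/148 14/127/154 15/123/158 15/123/151 15/121/148 15/94/54 12/101/116 11/99/116 13/101/137
235 11/97/42 12/91/42 13/83/43 13/119/60 14/130/139 14/129/146 15/127/150 14/126/148 14/127/155 15/125/155 15/123/156 15/123/156 15/129/144 15/130/124 13/97/50 13/97/123 13/102/118 13/108/135
250 10/90/51 11/91/53 13/92/39 15/123/93 15/125/96 14/121/97 14/124/99 15/121/99 15/125/98 14/125/187 15/125/167 15/125/167 15/121/167 14/114/92 13/105/139 13/105/126 12
[... 699 characters left out ...]
13/99/139 12/101/141 13/101/144 13/102/148
318 14/95/70 13/94/68 13/98/65 13/111/69 13/121/82 14/124/82 15/125/86 14/129/85 16/128/172 15/121/181 15/123/187 16/123/185 14/129/172 11/99/144 13/101/134 13/99/159 14/104/145 13/104/130
323 13/93/71 11/90/68 13/96/69 14/97/97 12/104/132 12/98/127 13/100/127 13/103/134 12/102/128 13/92/149 13/92/161 15/94/155 13/97/155 14/101/139 12/100/135 14/105/129 12/100/133 13/96/144
[[0.4744 0.2008 0.02  ]
 [0.4955 0.1927 0.02  ]
 [0.4539 0.1048 0.004 ]
 [0.4316 0.1152 0.004 ]] [0.02258065 0.09850668 0.02458464]
[0.46382837 0.15335695 0.012     ]
tool [[ 0.0111 -0.0112  0.1151]
 [ 0.0126  0.0113  0.1152]
 [-0.0846  0.0107  0.1311]
 [-0.0846 -0.0139  0.1311]]
```

Emit:
servo_tool --series "0 -0.001 0.04 0 0 0 0.45; 0 -0.001 0.08 0 0 0 0.45; 0 -0.001 0.11 0 0 0 0.45; 0 -0.001 0.125 0 0 0 0.45; 0 -0.001 0.132 0 0 0 0.45"

```text
clock: 9.05
position: [0.4774, 0.1859, 0.0011]
ee_rot: [-0.001, 0.843, 0.537, -0.002]
contact_force: [0.7, -0.1, 0.7]
width: 0.0471
gripper_force: 0.0
```

Emit:
servo_tool --series "0 0 0 0 0 0 0.45; 0 0 0 0 0 0 0.6; 0 0 0 0 0 0 0.7; 0 0 0 0 0 0 1; 0 0 0 0 0 0 1" --squeeze 60

```text
clock: 9.55
position: [0.4796, 0.1856, 0.0045]
ee_rot: [0.0, 0.844, 0.537, 0.001]
contact_force: [-1.1, 0.5, 6.3]
width: 0.0228
gripper_force: 60.2
```

Emit:
servo_tool --series "0 0 0 0 0 0 1; 0 0 0 0 0 0 1; 0 0 0 0 0 0 1"

```text
clock: 9.85
position: [0.4796, 0.1856, 0.0045]
ee_rot: [0.0, 0.844, 0.537, 0.001]
contact_force: [-0.7, 0.5, 6.3]
width: 0.0225
gripper_force: 60.2
```

Run:
```python
from h import *
import pickle
i=pickle.load(open('w2.pkl','rb'))
im=cv2.imread('pics/w2.png')
hsv=cv2.cvtColor(im,cv2.COLOR_BGR2HSV)
for c in (240,270,300,330,360,390,410):
    g=hsv[325:425,c].astype(int); print(c,[(325+k,*g[k]) for k in list(range(0,22,3))+list(range(60,80,3))])
row=hsv[405].astype(int);print([(c,*row[c]) for c in range(204,218,2)],[(c,*row[c]) for c in range(430,446,2)])
```

```text
240 [(325, np.int64(13), np.int64(103), np.int64(144)), (328, np.int64(13), np.int64(100), np.int64(156)), (331, np.int64(12), np.int64(97), np.int64(155)), (334, np.int64(13), np.int64(97), np.int64(134)), (337, np.int64(12), np.int64(100), np.int64(69)), (340, np.int64(13), np.int64(137), np.int64(97)), (343, np.int64(13), np.int64(146), np.int64(108)), (346, np.int64(13), np.int64(146), np.int64(110)), (385, np.int64(13), np.int64(150), np.int64(109)), (388, np.int64(9), np.int64(143), np.int64(66)), (391, np.int64(11), np.int64(153), np.int64(145)), (394, np.int64(12), np.int64(147), np.int64(109)), (397, np.int64(13), np.int64(152), np.int64(141)), (400, np.int64(18), np.int64(128), np.int64(250)), (403, np.int64(20), np.int64(124), np.int64(252))]
270 [(325, np.int64(12), np.int64(103), np.int64(143)), (328, np.int64(12), np.int64(108), np.int64(135)), (331, np.int64(12), np.int64(106), np.int64(144)), (334, np.int64(13), np.int64(101), np.int64(63)), (337, np.int64(12), np.int64(99), np.int64(67)), (340, np.int64(14), np.int64(141), np.int64(96)), (343, np.int64(12), np.int64(
[... 4278 characters left out ...]
)), (206, np.int64(12), np.int64(100), np.int64(140)), (208, np.int64(13), np.int64(103), np.int64(149)), (210, np.int64(19), np.int64(126), np.int64(250)), (212, np.int64(19), np.int64(124), np.int64(251)), (214, np.int64(19), np.int64(124), np.int64(251)), (216, np.int64(19), np.int64(125), np.int64(251))] [(430, np.int64(19), np.int64(128), np.int64(250)), (432, np.int64(14), np.int64(139), np.int64(150)), (434, np.int64(0), np.int64(45), np.int64(40)), (436, np.int64(7), np.int64(56), np.int64(41)), (438, np.int64(4), np.int64(51), np.int64(40)), (440, np.int64(4), np.int64(46), np.int64(39)), (442, np.int64(9), np.int64(46), np.int64(39)), (444, np.int64(5), np.int64(39), np.int64(39))]
```

Run:
```python
from h import *
import cv2
im=cv2.imread('pics/w2.png')[325:430,200:450]
im=np.clip(255*(im/255.)**0.55,0,255).astype('uint8')
cv2.imwrite('pics/w2z.png',cv2.resize(im,(750,315),interpolation=cv2.INTER_CUBIC))
```

```text
(no output)
```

View pics/w2z.png

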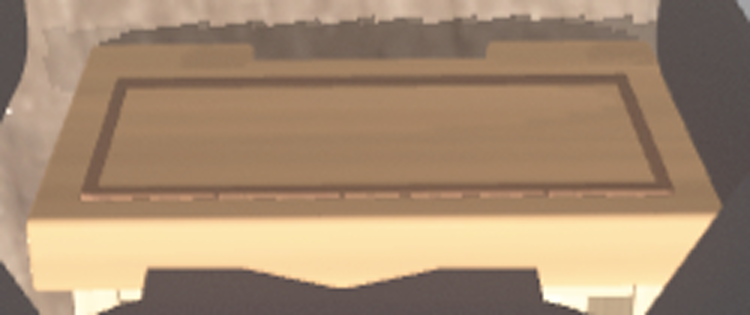

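The crop shows the notch in the front's lower edge, from about (284,344) to (362,344) in the full picture, with the bench line near row 339.

Run:
```python
from h import *
import pickle
i=pickle.load(open('w2.pkl','rb'))
def pr(n,a):
    d=a[1]-a[0];print(n,a.round(4).tolist(),a.mean(0).round(4),np.linalg.norm(d).round(4),np.degrees(np.arctan2(d[1],d[0])).round(2))
pr('roof',onz(i,[(284,344.8),(362.3,344)],.007))
pr('bot',onz(i,[(284,339.8),(362.3,338.8)],0))
pr('top',onz(i,[(209.3,397.9),(440,395)],.064))
s=manip.get_state();print(s['position'],rot(s['ee_rot']).as_matrix().round(4))
yaw=np.radians(-7.6);D=R.from_euler('z',yaw)
o=np.array([.537,-.071,0])
print('TCP in drawer',D.inv().apply(s['position']-o))
```

```text
roof [[0.5081, -0.067, 0.007], [0.5665, -0.0752, 0.007]] [ 0.5373 -0.0711  0.007 ] 0.059 -8.04
bot [[0.5075, -0.0672, 0.0], [0.5674, -0.0755, 0.0]] [ 0.5375 -0.0713  0.    ] 0.0604 -7.87
top [[0.4682, -0.0592, 0.064], [0.6058, -0.0782, 0.064]] [ 0.537  -0.0687  0.064 ] 0.1389 -7.86
[0.47956511 0.18563967 0.00448133] [[ 4.240e-01  9.056e-01  2.900e-03]
 [ 9.056e-01 -4.240e-01  9.000e-04]
 [ 2.000e-03  2.300e-03 -1.000e+00]]
TCP in drawer [-0.09087259  0.2467891   0.00448133]
```

Emit:
servo_tool --series "0 0 -0.02 0 0 0 1; 0 0 -0.04 0 0 0 1; -0.03 0.035 -0.04 0 0 0 1; -0.06 0.07 -0.04 0 0 -6 1; -0.085 0.105 -0.04 0 0 -13 1"

```text
clock: 10.35
position: [0.5377, 0.0625, 0.0438]
ee_rot: [0.0, 0.776, 0.631, 0.0]
contact_force: [-0.1, 1.4, -0.5]
width: 0.0226
gripper_force: 59.5
```

Emit:
servo_tool --series "-0.018 0.018 0 0 0 -4 1; -0.018 0.018 0 0 0 -4 1; -0.018 0.018 0 0 0 -4 1; -0.018 0.018 0 0 0 -4 1; -0.018 0.018 0 0 0 -4 1"

```text
clock: 10.85
position: [0.5504, 0.0435, 0.0431]
ee_rot: [-0.0, 0.755, 0.656, -0.0]
contact_force: [0.3, -0.2, -0.1]
width: 0.0226
gripper_force: 59.4
```

```bash
cat > d.py <<'E'
from h import *
D=R.from_euler('z',-7.9,degrees=True); O=np.array([.5373,-.0710,0])
def st():
    s=manip.get_state();T=rot(s['ee_rot']).as_matrix();p=D.inv().apply(s['position']-O)
    print('t',s['clock'],'TCP drawer',p.round(4),'toolx ang rel',(np.degrees(np.arctan2(T[1,0],T[0,0]))-82.1).round(2),'tilt',T[2,:2].round(4),'F',D.inv().apply(s['contact_force']).round(1),'w',s['width'].round(4),'wpos',s['position'].round(4)); return s
E
python3 - <<'E'
from d import *
import pickle
st();i,_=grab('wrist','w5.png');pickle.dump(i,open('w5.pkl','wb'))
E
```

```text
Traceback (most recent call last):
  File "d.py", line 5, in st
    print('t',s['clock'],'TCP drawer',p.round(4),'toolx ang rel',(np.degrees(np.arctan2(T[1,0],T[0,0]))-82.1).round(2),'tilt',T[2,:2].round(4),'F',D.inv().apply(s['contact_force']).round(1),'w',s['width'].round(4),'wpos',s['position'].round(4)); return s
                                                                                                                                                                                                  ^^^^^^^^^^^^^^^^
AttributeError: 'float' object has no attribute 'round'
```

```bash
sed -i "s/s\['width'\].round(4)/s['width']/" d.py
python3 - <<'E'
from d import *
import pickle
st();i,im=grab('wrist','w5.png');pickle.dump(i,open('w5.pkl','wb'))
c=cv2.imread('pics/w5.png')[190:450,200:440];c=np.clip(255*(c/255.)**0.55,0,255).astype('uint8')
cv2.imwrite('pics/w5z.png',cv2.resize(c,None,fx=2.3,fy=2.3,interpolation=cv2.INTER_CUBIC))
E
```

```text
t 10.85 TCP drawer [-0.0028  0.1152  0.0431] toolx ang rel -0.12 tilt [ 0.0001 -0.0008] F [ 0.3 -0.2 -0.1] w 0.022551309128631084 wpos [0.5504 0.0435 0.0431]
```

View pics/w5z.png

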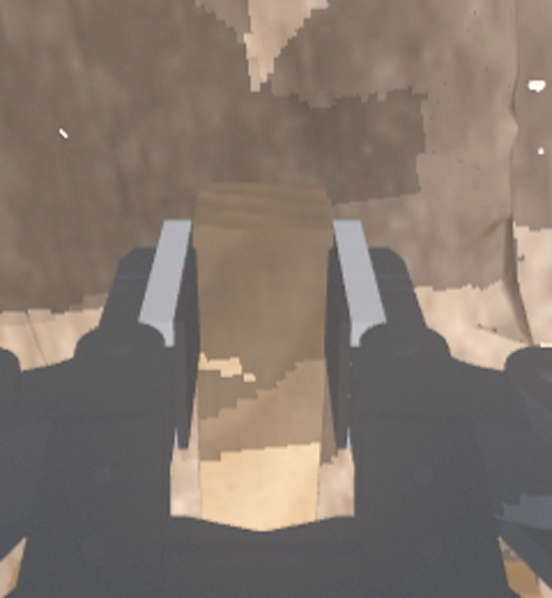

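The wedge is held straight and is centred between the fingers, with the thick end toward the camera. I'll lower it and approach.

Emit:
servo_tool --series "0 0.003 0.02 0 0 0 1; 0 0.003 0.034 0 0 0 1; 0 0.003 0.039 0 0 0 1; -0.01 0.003 0.039 0 0 0 1; -0.02 0.003 0.039 0 0 0 1"

```text
clock: 11.4
position: [0.5515, 0.0226, 0.0045]
ee_rot: [0.0, 0.755, 0.656, 0.0]
contact_force: [-0.6, 1.0, 0.5]
width: 0.0225
gripper_force: 59.6
```

Emit:
servo_tool --series "0 0 0 0 0 0 1; 0 0 0 0 0 0 1"

```text
clock: 11.6
position: [0.5516, 0.0218, 0.0045]
ee_rot: [0.0, 0.755, 0.655, 0.0]
contact_force: [-0.4, -1.2, 2.0]
width: 0.0225
gripper_force: 59.7
```

```bash
python3 -c "
from d import *
st()"
```

```text
t 11.6 TCP drawer [0.0014 0.0939 0.0045] toolx ang rel -0.2 tilt [-0.0004  0.0006] F [-0.2 -1.3  2. ] w 0.02245696255920058 wpos [0.5516 0.0218 0.0045]
```

Emit:
servo_tool --series "-0.006 0 0 0 0 0 1; -0.012 0 0 0 0 0 1; -0.017 0 0 0 0 0 1; -0.02 0 0 0 0 0 1; -0.02 0 0 0 0 0 1"

```text
clock: 12.1
position: [0.549, 0.0018, 0.0045]
ee_rot: [0.0, 0.755, 0.655, 0.0]
contact_force: [-0.3, -0.1, 5.0]
width: 0.0223
gripper_force: 60.1
```

Emit:
servo_tool --series "-0.002 0 0 0 0 0 1; -0.002 0 0 0 0 0 1; -0.002 0 0 0 0 0 1"

```text
clock: 12.4
position: [0.5488, 0.0002, 0.0045]
ee_rot: [0.0, 0.755, 0.655, 0.0]
contact_force: [0.9, 2.0, 6.1]
width: 0.0223
gripper_force: 60.1
```

Emit:
servo_tool --series "-0.002 0 0 0 0 0 1; -0.002 0 0 0 0 0 1; -0.002 0 0 0 0 0 1"

```text
clock: 12.7
position: [0.5486, -0.0016, 0.0045]
ee_rot: [0.0, 0.755, 0.655, 0.0]
contact_force: [0.0, 1.8, 5.7]
width: 0.0229
gripper_force: 60.1
```

Emit:
servo_tool --series "-0.002 0 0 0 0 0 1; -0.002 0 0 0 0 0 1; -0.002 0 0 0 0 0 1"

```text
clock: 13.0
position: [0.5482, -0.0035, 0.0045]
ee_rot: [0.0, 0.755, 0.655, 0.0]
contact_force: [1.1, 1.9, 4.5]
width: 0.0224
gripper_force: 60.1
```

Emit:
servo_tool --series "-0.002 0 0 0 0 0 1; -0.002 0 0 0 0 0 1; -0.002 0 0 0 0 0 1"

```text
clock: 13.3
position: [0.548, -0.0055, 0.0045]
ee_rot: [0.0, 0.755, 0.655, 0.0]
contact_force: [0.2, 1.5, 5.4]
width: 0.0222
gripper_force: 60.1
```

Emit:
servo_tool --series "-0.002 0 0 0 0 0 1; -0.002 0 0 0 0 0 1; -0.002 0 0 0 0 0 1"

```text
clock: 13.6
position: [0.5477, -0.0075, 0.0045]
ee_rot: [0.0, 0.755, 0.655, 0.0]
contact_force: [0.6, 1.8, 5.5]
width: 0.0226
gripper_force: 60.1
```

```bash
python3 -c "
from d import *
import pickle
st();i,_=grab('wrist','w6.png');pickle.dump(i,open('w6.pkl','wb'))"
```

```text
t 13.6 TCP drawer [0.0015 0.0644 0.0045] toolx ang rel -0.19 tilt [0.0002 0.0009] F [0.4 1.9 5.5] w 0.022629187777838896 wpos [ 0.5477 -0.0075  0.0045]
```

Emit:
servo_tool --series "-0.001 0 0 0 0 0 1; -0.001 0 0 0 0 0 1; -0.001 0 0 0 0 0 1"

```text
clock: 13.95
position: [0.5476, -0.008, 0.0045]
ee_rot: [0.0, 0.755, 0.655, 0.001]
contact_force: [0.3, 2.8, 4.4]
width: 0.0221
gripper_force: 60.1
```

Emit:
servo_tool --series "-0.001 0 0 0 0 0 1; -0.001 0 0 0 0 0 1; -0.001 0 0 0 0 0 1"

```text
clock: 14.25
position: [0.5476, -0.0084, 0.0045]
ee_rot: [-0.0, 0.756, 0.655, 0.001]
contact_force: [0.4, 5.2, 4.7]
width: 0.0223
gripper_force: 60.1
```

Emit:
servo_tool --series "-0.001 0 0 0 0 0 1; -0.001 0 0 0 0 0 1; -0.001 0 0 0 0 0 1"

```text
clock: 14.55
position: [0.5475, -0.009, 0.0045]
ee_rot: [-0.0, 0.756, 0.655, 0.001]
contact_force: [0.9, 6.3, 4.4]
width: 0.0225
gripper_force: 60.1
```

Emit:
servo_tool --series "-0.001 0 0 0 0 0 1; -0.001 0 0 0 0 0 1; -0.001 0 0 0 0 0 1"

```text
clock: 14.85
position: [0.5473, -0.0099, 0.0045]
ee_rot: [-0.001, 0.756, 0.655, 0.001]
contact_force: [1.8, 7.0, 4.7]
width: 0.0225
gripper_force: 60.1
```

Emit:
servo_tool --series "-0.001 0 0 0 0 0 1; -0.001 0 0 0 0 0 1; -0.001 0 0 0 0 0 1"

```text
clock: 15.15
position: [0.5472, -0.0108, 0.0045]
ee_rot: [-0.001, 0.756, 0.655, 0.001]
contact_force: [0.4, 7.8, 4.9]
width: 0.0223
gripper_force: 60.1
```

Emit:
servo_tool --series "-0.001 0 0 0 0 0 1; -0.001 0 0 0 0 0 1; -0.001 0 0 0 0 0 1"

```text
clock: 15.45
position: [0.547, -0.0118, 0.0045]
ee_rot: [-0.001, 0.756, 0.655, 0.001]
contact_force: [1.5, 7.3, 5.8]
width: 0.0222
gripper_force: 60.1
```

```bash
python3 -c "
from d import *
import pickle
st();i,_=grab('wrist','w7.png');pickle.dump(i,open('w7.pkl','wb'))"
```

```text
t 15.45 TCP drawer [0.0015 0.06   0.0045] toolx ang rel -0.26 tilt [0.0028 0.0008] F [0.4 7.5 5.8] w 0.02222693508508729 wpos [ 0.547  -0.0118  0.0045]
```

Emit:
servo_tool --series "-0.0015 0 0 0 0 0 1; -0.003 0 0 0 0 0 1; -0.0045 0 0 0 0 0 1; -0.006 0 0 0 0 0 1; -0.006 0 0 0 0 0 1"

```text
clock: 16.0
position: [0.5461, -0.0179, 0.0045]
ee_rot: [-0.001, 0.756, 0.655, 0.001]
contact_force: [0.9, 7.5, 5.2]
width: 0.0223
gripper_force: 60.0
```

Emit:
servo_tool --series "-0.0015 0 0 0 0 0 1; -0.003 0 0 0 0 0 1; -0.0045 0 0 0 0 0 1; -0.006 0 0 0 0 0 1; -0.006 0 0 0 0 0 1"

```text
clock: 16.5
position: [0.5452, -0.0238, 0.0045]
ee_rot: [-0.001, 0.756, 0.655, 0.001]
contact_force: [0.0, 7.1, 4.7]
width: 0.0223
gripper_force: 60.1
```

Emit:
servo_tool --series "0 0 0 0 0 0 1; 0 0 0 0 0 0 1"

```text
clock: 16.7
position: [0.5452, -0.0238, 0.0045]
ee_rot: [-0.001, 0.756, 0.655, 0.001]
contact_force: [0.8, 6.7, 5.3]
width: 0.0219
gripper_force: 60.1
```

```bash
cat > chk.py <<'E'
from d import *
import sys,pickle
k=sys.argv[1]
st();i,_=grab('wrist',f'w{k}.png');pickle.dump(i,open(f'w{k}.pkl','wb'))
grab('side',f'side{k}.png');si=eyes.camera_info('side')
q=[proj(si,D.apply([[x,0,z]])+O)[0] for x,z in((-.072,0),(.072,0),(.072,.064),(-.072,.064))];print(np.round(q,1).tolist())
a=cv2.cvtColor(cv2.imread('pics/side0.png'),cv2.COLOR_BGR2GRAY).astype('float32');b=cv2.cvtColor(cv2.imread(f'pics/side{k}.png'),cv2.COLOR_BGR2GRAY).astype('float32')
# wedge in gripper: wrist shift of thick end vs w6
w6=cv2.cvtColor(cv2.imread('pics/w6.png'),cv2.COLOR_BGR2HSV);wk=cv2.cvtColor(cv2.imread(f'pics/w{k}.png'),cv2.COLOR_BGR2HSV)
for im in(w6,wk): print([int(im[r,300:325,1].mean()) for r in range(255,295,2)])
E
python3 chk.py 8
python3 - <<'E'
import cv2,numpy as np
a=cv2.imread('pics/side0.png')[185:255,280:365];b=cv2.imread('pics/side8.png')[185:255,280:365]
cv2.imwrite('pics/cmp.png',cv2.resize(np.vstack([a,b]),None,fx=4.2,fy=4.2,interpolation=cv2.INTER_NEAREST))
E
```

```text
t 16.7 TCP drawer [0.0013 0.0479 0.0045] toolx ang rel -0.26 tilt [0.0026 0.0007] F [-0.1  6.8  5.3] w 0.02190242518971791 wpos [ 0.5452 -0.0238  0.0045]
[[336.0, 247.6], [285.2, 241.2], [284.6, 220.3], [336.7, 226.4]]
[88, 88, 87, 87, 87, 86, 86, 93, 112, 112, 110, 109, 110, 111, 110, 109, 112, 114, 115, 114]
[88, 87, 87, 86, 86, 86, 86, 94, 112, 111, 111, 109, 110, 111, 110, 109, 113, 115, 115, 114]
```

View pics/cmp.png

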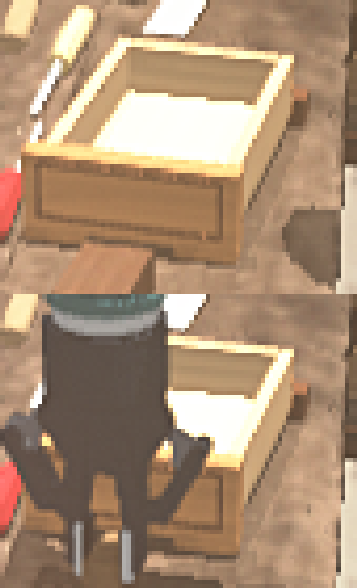

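The two side views, before (top) and now (bottom), show the gripper in front with the right part of the drawer front still visible. In the wrist picture the wedge has not slipped in the grip. I'll measure the rise from the visible right end of the front.

```bash
cat > rise.py <<'E'
from h import *
import sys
from scipy.ndimage import shift
a=cv2.imread('pics/side0.png').astype(float);b=cv2.imread(f'pics/side{sys.argv[1]}.png').astype(float)
for cs in((332,334),(334,336),(335,337),(329,332)):
    for rs in((220,233),(238,252)):
        A=a[205:265,cs[0]:cs[1]+1].mean(1);B=b[rs[0]:rs[1],cs[0]:cs[1]+1].mean(1)
        def cost(d): S=shift(A,(-d,0),order=1,mode='nearest')[rs[0]-205:rs[1]-205]; g=(S-S.mean(0));h=B-B.mean(0); k=(g*h).sum()/(g*g).sum(); return ((h-k*g)**2).mean()
        ds=np.arange(-2,4,.05);c=[cost(d) for d in ds];print(cs,rs,'rise px',ds[np.argmin(c)].round(2),'cost',np.min(c).round(1),cost(0).round(1))
si=eyes.camera_info('side');print('px/mm',(proj(si,[[.6,-.08,.064]])-proj(si,[[.6,-.08,.065]]))[0])
E
python3 rise.py 8
```

```text
(332, 334) (220, 233) rise px 0.9 cost 2.4 622.4
(332, 334) (238, 252) rise px 0.0 cost 76.9 76.9
(334, 336) (220, 233) rise px 0.7 cost 8.5 251.1
(334, 336) (238, 252) rise px 0.1 cost 75.7 76.2
(335, 337) (220, 233) rise px 0.6 cost 16.5 111.4
(335, 337) (238, 252) rise px 0.3 cost 39.3 40.6
(329, 332) (220, 233) rise px 0.9 cost 241.4 548.0
(329, 332) (238, 252) rise px 0.1 cost 78.4 79.1
px/mm [0.00855018 0.33396824]
```

Emit:
servo_tool --series "-0.001 0 0 0 0 0 1; -0.002 0 0 0 0 0 1; -0.003 0 0 0 0 0 1; -0.003 0 0 0 0 0 1; -0.003 0 0 0 0 0 1"

```text
clock: 17.3
position: [0.5448, -0.0267, 0.0045]
ee_rot: [-0.001, 0.756, 0.655, 0.001]
contact_force: [-0.1, 6.9, 5.7]
width: 0.0221
gripper_force: 60.1
```

Emit:
servo_tool --series "0 0 0 0 0 0 1; 0 0 0 0 0 0 1; 0 0 0 0 0 0 1"

```text
clock: 17.6
position: [0.5448, -0.0266, 0.0045]
ee_rot: [-0.001, 0.756, 0.655, 0.001]
contact_force: [0.7, 6.4, 5.6]
width: 0.0226
gripper_force: 60.1
```

```bash
python3 chk.py 9; python3 rise.py 9|grep '220\|px/mm'
python3 - <<'E'
from h import *
si=eyes.camera_info('side');im=cv2.imread('pics/side9.png');a=cv2.imread('pics/side0.png')
for n,p in dict(off=(.542,.366,.025),cork=(.57,.215,.03)).items():
    u,v=proj(si,[p])[0].round().astype(int);print(n,u,v,'now',im[v-2:v+3,u-2:u+3].mean((0,1)).round(),'before',a[v-2:v+3,u-2:u+3].mean((0,1)).round())
u,v=proj(si,[(.5743,.215,.03)])[0].round().astype(int);r=np.s_[v-22:v+4,u-20:u+20]
print('cork diff shift',cv2.phaseCorrelate(a[r].mean(2).astype('f4'),im[r].mean(2).astype('f4')))
E
```

```text
t 17.6 TCP drawer [0.0013 0.045  0.0045] toolx ang rel -0.26 tilt [0.0028 0.0007] F [-0.2  6.4  5.6] w 0.02259752569147249 wpos [ 0.5448 -0.0266  0.0045]
[[336.0, 247.6], [285.2, 241.2], [284.6, 220.3], [336.7, 226.4]]
[88, 88, 87, 87, 87, 86, 86, 93, 112, 112, 110, 109, 110, 111, 110, 109, 112, 114, 115, 114]
[86, 86, 86, 86, 87, 87, 86, 93, 112, 111, 110, 110, 110, 111, 110, 110, 113, 114, 115, 114]
(332, 334) (220, 233) rise px 1.15 cost 20.2 749.0
(334, 336) (220, 233) rise px 1.1 cost 8.4 449.2
(335, 337) (220, 233) rise px 0.85 cost 16.7 213.5
(329, 332) (220, 233) rise px 0.9 cost 228.3 536.1
px/mm [0.00855018 0.33396824]
off 279 343 now [115. 158. 216.] before [250. 255. 255.]
cork 279 294 now [192. 240. 254.] before [183. 234. 254.]
cork diff shift ((-0.353355046463971, 0.3138373618329027), 0.742189034709224)
```

```bash
python3 -c "
from rig import manip
print(manip.sign_off())"
```

```text
the job is handed in; nothing more can be done
None
```

I've handed the job in: the offcut is in the scrap box, and the wedge is in the notch and still gripped, with the front about 3 mm off the bench (from insertion depth and the side camera). I kept clear of the sanding block and try square, but I only compared the block's position afterwards, not the square's.

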